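Open the child-resistant solvent bottle

ROBOT

A 7-joint arm with a two-finger parallel gripper is mounted at the origin on the work surface. World frame = base frame: x ahead of the robot, y to its left, z up, the work surface at z = 0. Lengths are in m, angles in rad, forces in N, time in s.
With the tool pointing down it reaches from about 0.4 to 0.875 m from the base axis. Payload 19.3 kg.
Tool frame: the origin (TCP) lies at the very end of the fingers, on their centre line; the grasp point (between the pads) lies 19 mm behind it; x points along the fingers, y is the direction in which the jaws open and shut, and the axes are right-handed (so a half turn about x gives the same grasp; the last joint's range is limited). The gripper opens to 85 mm and grips with 20 to 120 N. Pads are 22 mm wide; open, the fingers measure 114 mm over their backs; the gripper's body (76 mm by 85 mm) begins 54 mm behind the grasp point. The pads swing forward as they close: fully open they stand 13 mm farther back than shut.
Start: joints at [-1.255, 0.521, -0.036, 1.599, 0.021, 1.021, -0.113], TCP at [0.235, 0.579, 0.231] pointing down, gripper open.
Joint ranges: [-2.91, 2.91], [-0.3, 2.13], [-1.5, 1.42], [0.17, 2.43], [-1.26, 4.41], [0.16, 1.93], [-2.52, 2.52]. Speed limits (rad/s): [1.89, 1.89, 2.39, 2.39, 3.01, 3.01, 3.01].

INTERFACE

Orientations are given as [roll, pitch, yaw] about the fixed x, y, z axes, in that order (R = Rz(yaw) Ry(pitch) Rx(roll)).
In Python, from workcell import bot, grab_frame, job_done gives the robot as it stands.
- The arm moves only by the shell command python3 -m pendant 'ROWS' [OPENING] [FORCE]. ROWS is JSON, a list of rows, each a list of 4 numbers: the shift along the tool's x, y, z in mm, then the turn about the tool's x in degrees. A call has 1 to 12 rows; each row shifts and turns the commanded pose from where the row before left it, along the tool's axes as they then stand; what a row does not reach is not made up. A row lasts 1/8 s, in which the tool goes at most 62.5 mm and 10.7 degrees, less where a joint would pass 70% of its speed; a pose out of reach is approached as far as the arm can. A call is refused whole if a number of a shift passes 62.5 or a number of a turn 10.7, either way. A call with a gripper value outside its range is refused whole. OPENING is the opening, from -1 (shut) to 1 (fully open), set as the call begins (- or left out, the last holds). The fingers move at their own pace and stop on an object; FORCE is the grip in N (left out, the last holds). Time passes only in rows, so rows that do not move let the fingers close. It gives the time, the measured TCP pose, the force and the opening at its end, in the units of the state.
- bot.observe(): the state, without advancing time (a new reading comes with each control period).
- grab_frame(name): name is "scene" or "top" or "wrist"; returns a dict with "img" (480x640x3 uint8, red, green, blue), "fovy" (degrees; the focal length in pixels is half the picture's height over the tangent of half this angle, whatever the lens; pixels are square), "cx", "cy" (the principal point, pixels), "R" (3x3) and "t" (3): a world point X has camera coordinates R X + t. Camera axes: x right, y down, z forward; pixel columns grow to the right and rows downward; lengths in m; the calibration is good to about 2 mm. A picture is of the moment at which its call begins. There is no depth.
- job_done(): hands the job in, once; it reports no verdict.
The state is a dict: "clock": time; "qpos": joint angles; "qd": joint speeds; "joint_efforts": joint torques, N m; "position": TCP position; "tool_rot": TCP orientation; "force": force on the tool from outside, world axes, zero at the start; "moment": the same for the moment, N m; "grip_width": finger opening in m.
Only numpy, scipy, OpenCV 4.12 (cv2) and the standard library are available. Lean on these libraries where they do the work, as an engineer would, in place of code of your own. Each camera call takes 0.05 s, during which the arm holds its last target.

TASK

Open the solvent bottle for the next key cleaning: push its child-resistant cap down firmly, without crushing the neck, and turn it anticlockwise under that push until it is free. Lift the cap off and set it down, right way up and without dropping it, wholly on the round cork mat. Leave everything else on the bench where it is.

Things in the scene. Friction and masses are not known exactly. Their poses are not given: they have to be found in the camera images.
- cap_center (a point): Centre (half-way up, on the axis) of the white ribbed child-resistant cap on the solvent bottle: round, 46 mm in diameter, 32 mm high, 45 g; z points up. Closed, its top is 165.5 mm and its lower edge 133.5 mm above the worktop. The push and the turn both pass through the grip on its side: hold it with at least 50 N.
- cap: The same cap; origin at the centre of its lower edge, 16 mm under its centre. Push-and-turn thread: a spring holds it up, locked. Pushed straight down it gives 2 to 7 mm, unlike from bottle to bottle and unseen from outside, and unlocks at 14 N; a good 1 mm farther (16 N) it stands hard on its thread, so sink slowly. Keep the push at 17 to 26 N while turning. It has about 2 mm of side play.
- neck_top (a point): Point on the bottle's axis, 143 mm above the worktop. Kept down, the cap turns anticlockwise seen from above and its thread carries it up some mm: give way, keeping the push. Free after 60 degrees, a wall at 115, so 75 to 80 is good; then it lifts straight off, 20 mm clears the neck. Turned without enough push it stays locked. More than 36 N in all between cap and bottle breaks the neck.
- bottle: Square amber solvent bottle, 62 mm wide, in a beech block 110 x 110 x 40 mm screwed to the bench: it cannot move or turn. Origin on the worktop under the bottle's axis, z up. Its sloping shoulder rises to 122 mm. It stands on the left or on the right of the bench, the cork mat on the other side.
- mat_top (a point): Centre of the top face of the round cork mat, 110 mm in diameter, 5 mm thick, fixed flat on the worktop.
- barrel_center (a point): Centre of a black resin clarinet barrel standing upright, 34 mm in diameter, 66 mm high. Leave alone.
- trill_key_center (a point): Nickel trill key lying flat, about 62 x 56 x 7 mm. Leave alone.
- pad_jar_center (a point): Centre of a glass pad jar with nickel lid, 60 mm in diameter, 70 mm high. Leave alone.
- oil_bottle_center (a point): Centre of a small white key-oil bottle with a plain black cap, 32 mm in diameter, 75 mm high. Not the solvent; leave alone.
- pad_tin_center (a point): Round brass tin, 65 mm in diameter, 22 mm high. Leave alone.
- screwdriver_grip (a point): Grip of a green-handled screwdriver, 160 mm long, lying flat. Leave alone.
Things that resemble listed ones, but are neither listed nor needed, are in the scene too. Of the things that look like the part that bears mat_top, the largest one is meant.

How it is judged:
By the outcome, as a careful person would: the job done as asked, in the order asked, and still so for the second after the job is handed in, with the robot touching nothing.
It also fails if it takes over 56 s, if anything falls off the work surface, if the arm or the gripper's body presses on something with over 40 N, if the wrist force passes 120 N, or if a joint passes its speed limit or range.

## Working session

There is one attempt and no reset: what is moved stays moved. The work goes in short steps, Python scripts to look and compute and a shell command to move; the robot and the scene stay as the last step left them, time stands still between calls to the robot, and variables do not carry over. Pictures are saved under pics/ and viewed, and the job is handed in when it is done.

```bash
mkdir -p pics; ls
python3 - <<'E'
from workcell import bot, grab_frame
import cv2, numpy as np, pickle
s=bot.observe()
for k,v in s.items(): print(k,np.round(v,4).tolist())
for n in ("scene","top","wrist"):
    f=grab_frame(n); pickle.dump(f,open(f"pics/{n}0.pkl","wb")); cv2.imwrite(f"pics/{n}0.png",f["img"][:,:,::-1])
    print(n,f["fovy"],f["cx"],f["cy"],np.round(f["R"],3).tolist(),np.round(f["t"],3).tolist())
E
```

```text
pics
clock 0.0
qpos [-1.2552, 0.522, -0.0363, 1.5999, 0.0212, 1.0211, -0.1128]
qd [0.0001, 0.0019, -0.0, 0.0007, -0.0011, -0.0016, 0.0008]
joint_efforts [-0.0023, -92.7077, 1.9785, -36.9932, 0.0177, 0.008, 0.0]
position [0.2351, 0.5788, 0.2307]
tool_rot [-1.5017, 1.5697, -1.8875]
force [-0.1635, 0.6856, -0.3804]
moment [-0.0373, -0.0231, -0.0373]
grip_width 0.0854
scene 52.57978361757365 318.8730842592156 236.42869008188416 [[0.073, 0.997, 0.019], [0.661, -0.034, -0.749], [-0.747, 0.067, -0.662]] [-0.056, -0.294, 1.628]
top 44.749603018487974 321.8420905811098 239.51916545694422 [[0.019, -1.0, -0.021], [-0.994, -0.017, -0.105], [0.104, 0.022, -0.994]] [0.013, 0.552, 1.281]
wrist 68.91754296328135 323.1844084218828 238.55897867190586 [[0.377, 0.926, -0.001], [0.892, -0.362, 0.272], [0.251, -0.103, -0.962]] [-0.625, -0.035, 0.379]
```

View pics/scene0.png

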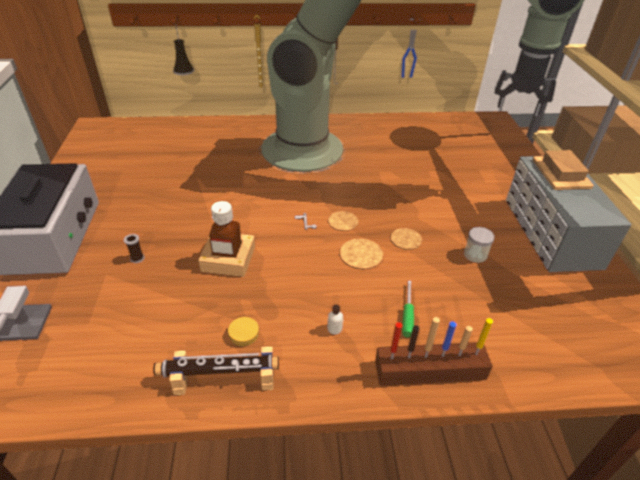

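View pics/top0.png

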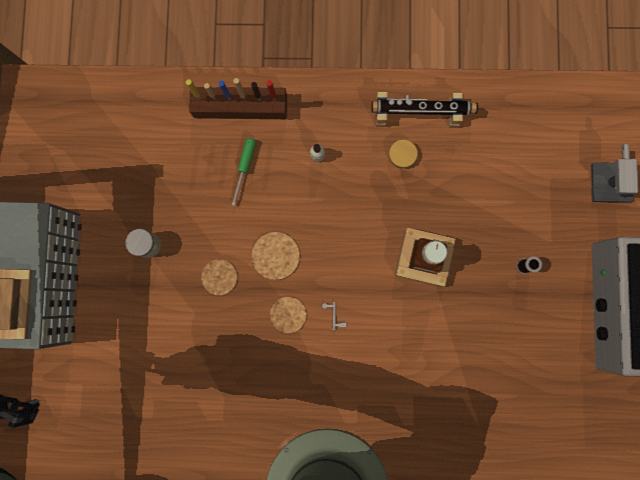

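View pics/wrist0.png

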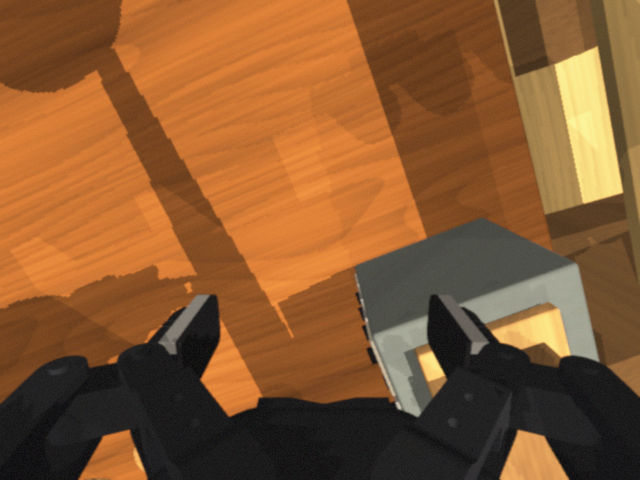

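Scene view: the cap is at about (222,212), on the robot's right. The largest cork mat is at (361,254). In the top view the cap is at about (434,252) and the mat at (276,256). Next I measure both in each view.

```bash
cat > h.py <<'E'
import numpy as np, cv2, pickle
from scipy.spatial.transform import Rotation as Ro
def K(f):
    fo=240/np.tan(np.radians(f["fovy"]/2)); return fo
def proj(f,X):
    c=np.asarray(f["R"])@np.asarray(X)+np.asarray(f["t"]); fo=K(f)
    return np.array([f["cx"]+fo*c[0]/c[2], f["cy"]+fo*c[1]/c[2]])
def atz(f,uv,z):
    R=np.asarray(f["R"]);C=-R.T@np.asarray(f["t"]);fo=K(f)
    d=R.T@np.array([(uv[0]-f["cx"])/fo,(uv[1]-f["cy"])/fo,1]); return C+d*(z-C[2])/d[2]
def rot(s): return Ro.from_euler('xyz',s["tool_rot"]).as_matrix()
E
python3 - <<'E'
from h import *
from workcell import bot
for n in("top","scene"):
    f=pickle.load(open(f"pics/{n}0.pkl","rb")); im=f["img"]
    box={"top":((395,220,465,295),(245,225,305,285)),"scene":((195,195,260,280),(330,232,390,275))}[n]
    out=[]
    for b in box:
        c=im[b[1]:b[3],b[0]:b[2]]; c=cv2.resize(c,None,fx=5,fy=5,interpolation=cv2.INTER_CUBIC); out.append(cv2.resize(c,(380,380*c.shape[0]//c.shape[1])))
    h=max(o.shape[0] for o in out); out=[cv2.copyMakeBorder(o,0,h-o.shape[0],0,0,0) for o in out]
    cv2.imwrite(f"pics/z_{n}.png",np.hstack(out)[:,:,::-1])
    # white mask
    hsv=cv2.cvtColor(im,cv2.COLOR_RGB2HSV)
    m=((hsv[...,1]<60)&(hsv[...,2]>110)).astype(np.uint8); b=box[0]; mm=np.zeros_like(m); mm[b[1]:b[3],b[0]:b[2]]=m[b[1]:b[3],b[0]:b[2]]
    _,_,st,ce=cv2.connectedComponentsWithStats(mm); print(n,"white",st[1:].tolist(),ce[1:].round(1).tolist())
    b=box[1]; m=((hsv[...,2]>150)&(hsv[...,0]>0)).astype(np.uint8)
    print("mat px",im[(b[1]+b[3])//2,(b[0]+b[2])//2],im[b[1]+2,b[0]+2], hsv[(b[1]+b[3])//2,(b[0]+b[2])//2],hsv[b[1]+2,b[0]+2])
s=bot.observe(); print(rot(s).round(3))
E
```

```text
top white [[422, 241, 25, 23, 419]] [[434.6, 252.1]]
mat px [177 131  85] [136  85  52] [ 15 133 177] [ 12 158 136]
scene white [[212, 202, 20, 23, 363], [212, 242, 20, 11, 175]] [[221.6, 212.3], [221.6, 247.2]]
mat px [245 188 111] [191 110  57] [ 17 139 245] [ 12 179 191]
[[-0.     0.376  0.926]
 [-0.001  0.926 -0.376]
 [-1.    -0.001  0.   ]]
```

View pics/z_top.png

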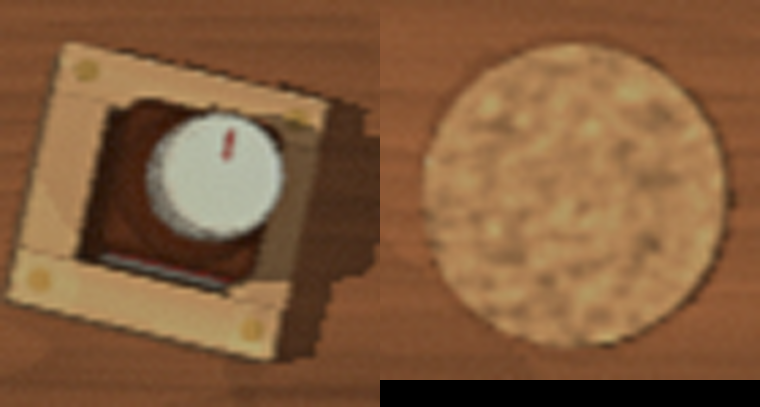

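View pics/z_scene.png

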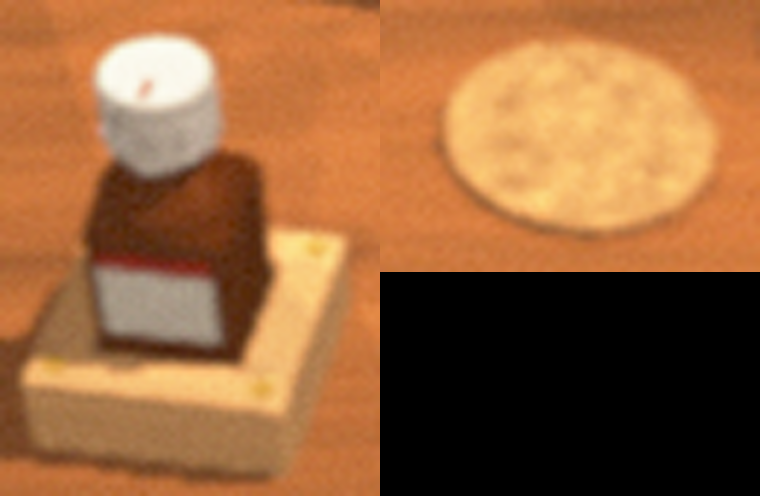

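Run:
```python
from h import *
T=pickle.load(open("pics/top0.pkl","rb"));S=pickle.load(open("pics/scene0.pkl","rb"))
print("cap top", atz(T,(435.9,252.5),.1655), atz(S,(221.5,207.4),.1655))
print("mat", atz(T,(275.7,255.7),.005), atz(S,(361.7,253),.005))
# cap diameter check, mat diameter
print(np.linalg.norm(atz(T,(424.6,252),.1655)-atz(T,(447.2,252),.1655)),np.linalg.norm(atz(T,(251.6,256),.005)-atz(T,(299.8,256),.005)))
# block corners at z=.04 from top: zoom scale 380/70
s=380/70
c=np.array([atz(T,(395+a/s,220+b/s),.04) for a,b in((66,45),(328,102),(275,358),(10,300))])
print(c[:,:2],c.mean(0), [np.linalg.norm(c[i]-c[i-1]) for i in range(4)])
# triangulate
def A(f,uv):
    R=np.asarray(f["R"]);P=np.c_[R,f["t"]];k=np.array([[K(f),0,f["cx"]],[0,K(f),f["cy"]],[0,0,1]]);return k@P
X=cv2.triangulatePoints(A(T,0),A(S,0),np.array([[435.9],[252.5]]),np.array([[221.5],[207.4]]));print("tri",(X[:3]/X[3]).T)
X=cv2.triangulatePoints(A(T,0),A(S,0),np.array([[275.7],[255.7]]),np.array([[361.7],[253.]]));print("trimat",(X[:3]/X[3]).T)
```

```text
cap top [ 0.51542074 -0.20913287  0.1655    ] [ 0.52056037 -0.2086794   0.1655    ]
mat [0.5156233  0.12783332 0.005     ] [0.52076559 0.12867693 0.005     ]
0.04501975459132829 0.11038863741764933
[[ 0.57919836 -0.16724538]
 [ 0.5574621  -0.27408637]
 [ 0.45271919 -0.25217074]
 [ 0.47428955 -0.14489809]] [ 0.5159173  -0.20960015  0.04      ] [np.float64(0.10726257385491852), np.float64(0.10902964092347225), np.float64(0.10701108276710956), np.float64(0.10941983893004645)]
tri [[ 0.51573414 -0.20964817  0.16178355]]
trimat [[5.16034379e-01 1.28862765e-01 4.72381124e-04]]
```

Both views agree to about 5 mm. The cap is near (0.517, -0.209) and the mat near (0.517, 0.128), and the measured sizes match the ones given. I'll move to above the cap.

```bash
python3 -m pendant '[[0,-44.5,39.8,0],[0,-44.5,39.8,0],[0,-44.5,39.8,0],[0,-44.5,39.8,0],[0,-44.5,39.8,0],[0,-44.5,39.8,0],[0,-44.5,39.8,0],[0,-44.5,39.8,0],[0,-44.5,39.8,0],[0,-44.5,39.8,0],[0,-44.5,39.8,0],[0,-44.5,39.8,0]]'; python3 -m pendant '[[0,-44.5,39.8,0],[0,-44.5,39.8,0],[0,0,0,10],[0,0,0,10],[0,0,0,10],[0,0,0,10],[0,0,0,10],[0,0,0,10],[0,0,0,10],[0,0,0,10],[0,0,0,10],[0,0,0,0]]'
python3 - <<'E'
from workcell import bot, grab_frame
from h import *
s=bot.observe()
for k in("clock","qpos","position","tool_rot","force","grip_width"): print(k,np.round(s[k],4).tolist())
print(rot(s).round(3))
f=grab_frame("wrist"); pickle.dump(f,open("pics/w1.pkl","wb")); cv2.imwrite("pics/w1.png",f["img"][:,:,::-1])
print("pred cap top",proj(f,(.517,-.209,.1655)),"tip",proj(f,s["position"]))
E
```

```text
clock: 1.65
position: [0.4771, -0.0973, 0.2314]
tool_rot: [0.614, 1.57, 0.229]
force: [1.0, 1.6, -0.4]
grip_width: 0.0855
clock: 3.15
position: [0.517, -0.2076, 0.231]
tool_rot: [-0.723, 1.57, -2.679]
force: [-1.0, 0.4, -0.8]
grip_width: 0.0854
clock 3.15
qpos [-0.2217, 0.5056, 0.7085, 1.8073, -0.3903, 0.9737, 0.2645]
position [0.517, -0.2076, 0.231]
tool_rot [-0.7232, 1.57, -2.6786]
force [-0.9735, 0.3683, -0.7811]
grip_width 0.0854
[[-0.001  0.927 -0.375]
 [-0.    -0.375 -0.927]
 [-1.    -0.     0.001]]
pred cap top [324.57686609 255.85924613] tip [323.73379737 299.99841803]
```

View pics/w1.png

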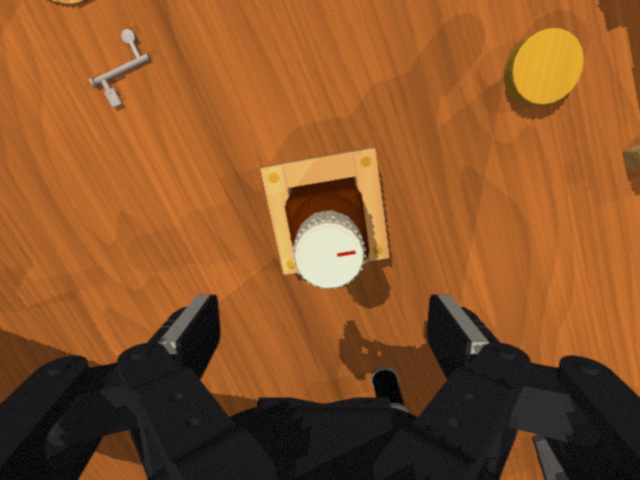

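Run:
```python
from h import *
f=pickle.load(open("pics/w1.pkl","rb")); im=f["img"]; hsv=cv2.cvtColor(im,cv2.COLOR_RGB2HSV)
m=((hsv[...,2]>195)&(hsv[...,1]<50)).astype(np.uint8); m[:200]=0;m[300:]=0;m[:,:280]=0;m[:,380:]=0
cs,_=cv2.findContours(m,cv2.RETR_EXTERNAL,cv2.CHAIN_APPROX_NONE);c=max(cs,key=cv2.contourArea)
print(cv2.fitEllipse(cv2.convexHull(c)),cv2.boundingRect(c))
e=cv2.fitEllipse(cv2.convexHull(c))
p=atz(f,e[0],.1655);print(p, np.linalg.norm(atz(f,(e[0][0]-e[1][0]/2,e[0][1]),.1655)-atz(f,(e[0][0]+e[1][0]/2,e[0][1]),.1655)))
R=np.array([[0,.927,-.375],[0,-.375,-.927],[-1,0,0]])
print(1000*R.T@(p-np.array([.517,-.2076,.133])))
```

```text
((328.51153564453125, 255.16200256347656), (63.639488220214844, 67.34029388427734), 85.41539764404297) (295, 224, 68, 64)
[ 0.51946685 -0.2094996   0.1655    ] 0.04002081952074774
[-32.5          2.99911643   0.83585772]
```

```bash
python3 -m pendant '[[0,2.5,0.8,0],[40,0,0,0],[40,0,0,0],[18,0,0,0],[0,0,0,0]]'
python3 - <<'E'
from workcell import bot, grab_frame
from h import *
s=bot.observe()
for k in("clock","qpos","position","force","grip_width"): print(k,np.round(s[k],4).tolist())
f=grab_frame("wrist"); cv2.imwrite("pics/w2.png",f["img"][:,:,::-1])
f=grab_frame("scene"); cv2.imwrite("pics/s2.png",cv2.resize(f["img"][150:290,150:310],None,fx=4,fy=4,interpolation=cv2.INTER_CUBIC)[:,:,::-1])
E
```

```text
clock: 3.82
position: [0.5187, -0.2097, 0.133]
tool_rot: [-1.361, 1.57, 2.966]
force: [-0.7, 0.5, 0.3]
grip_width: 0.0856
clock 3.825
qpos [-0.1417, 0.6341, 0.6082, 1.8835, -0.5009, 0.7817, 0.3553]
position [0.5187, -0.2097, 0.133]
force [-0.7231, 0.5352, 0.296]
grip_width 0.0856
```

View pics/w2.png

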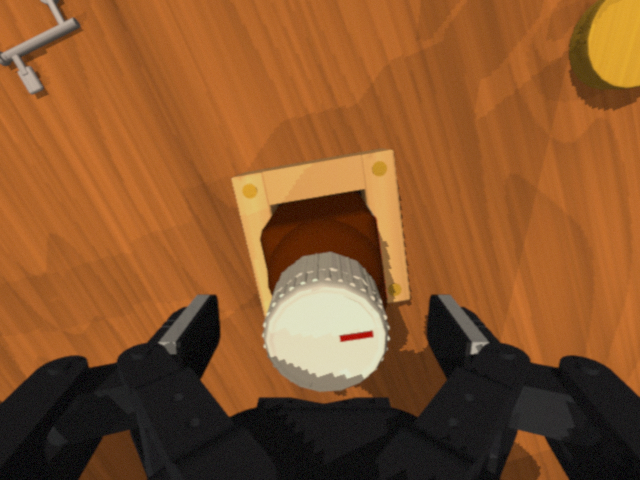

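View pics/s2.png

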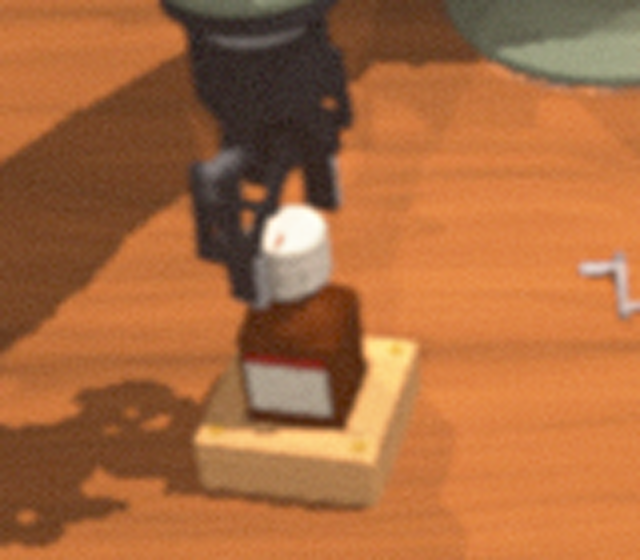

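```bash
python3 -m pendant '[[0,0,0,0],[0,0,0,0],[0,0,0,0],[0,0,0,0],[0,0,0,0],[0,0,0,0]]' -1 90
python3 - <<'E'
from workcell import bot, grab_frame
from h import *
s=bot.observe(); R=rot(s)
for k in("clock","position","grip_width","moment"): print(k,np.round(s[k],4).tolist())
print("F tool",(R.T@s["force"]).round(2)); print(R.round(3))
f=grab_frame("wrist"); cv2.imwrite("pics/w3.png",f["img"][:,:,::-1]); pickle.dump(f,open("pics/w3.pkl","wb"))
print(proj(f,s["position"]+np.array([0,0,.0325])))
f=grab_frame("scene"); cv2.imwrite("pics/s3.png",cv2.resize(f["img"][150:290,150:310],None,fx=4,fy=4,interpolation=cv2.INTER_CUBIC)[:,:,::-1])
E
```

```text
clock: 4.68
position: [0.5195, -0.2096, 0.1339]
tool_rot: [1.824, 1.57, -0.132]
force: [-0.5, 1.0, 7.1]
grip_width: 0.044
clock 4.675
position [0.5195, -0.2096, 0.1339]
grip_width 0.044
moment [0.1781, -0.0159, -0.0175]
F tool [-7.12 -0.82 -0.76]
[[ 0.001  0.927 -0.376]
 [-0.    -0.376 -0.927]
 [-1.     0.001 -0.   ]]
[323.81099847 339.97128839]
```

View pics/w3.png

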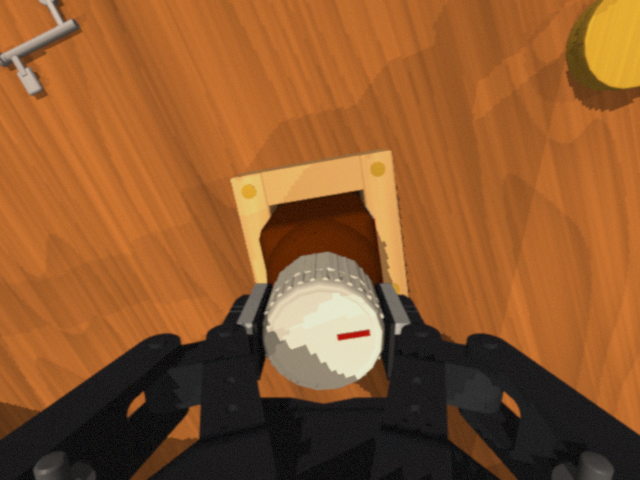

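View pics/s3.png

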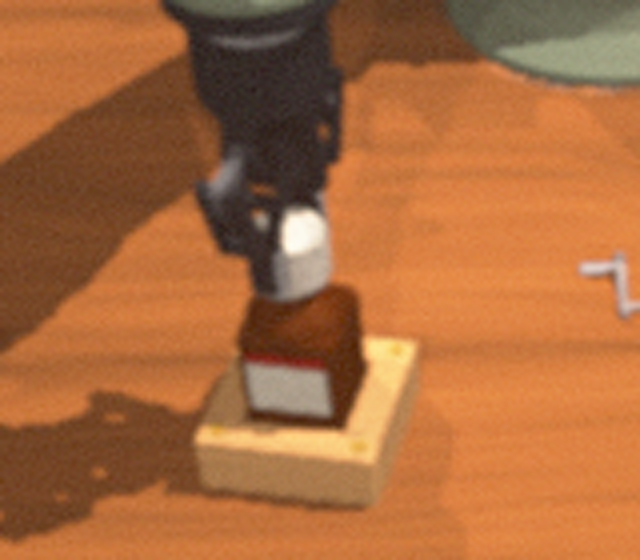

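```bash
python3 -m pendant '[[0.5,0,0,0],[0.5,0,0,0],[0,0,0,0]]';python3 -m pendant '[[0.5,0,0,0],[0.5,0,0,0],[0,0,0,0]]'
```

```text
clock: 5.15
position: [0.5195, -0.2096, 0.133]
tool_rot: [1.81, 1.57, -0.146]
force: [-0.6, 1.1, 8.9]
grip_width: 0.0441
clock: 5.52
position: [0.5195, -0.2096, 0.1321]
tool_rot: [1.897, 1.569, -0.06]
force: [-1.3, 1.5, 11.4]
grip_width: 0.0442
```

```bash
python3 -m pendant '[[0.5,0,0,0],[0.5,0,0,0],[0,0,0,0]]';python3 -m pendant '[[0.5,0,0,0],[0,0,0,0]]';python3 -m pendant '[[0.5,0,0,0],[0,0,0,0]]'
```

```text
clock: 5.9
position: [0.5195, -0.2097, 0.1311]
tool_rot: [1.879, 1.569, -0.077]
force: [-0.7, 1.3, 11.2]
grip_width: 0.0444
clock: 6.15
position: [0.5196, -0.2096, 0.1307]
tool_rot: [1.924, 1.569, -0.032]
force: [-1.7, 1.3, 12.2]
grip_width: 0.0441
clock: 6.4
position: [0.5196, -0.2096, 0.1302]
tool_rot: [1.922, 1.569, -0.035]
force: [-1.5, 2.1, 12.3]
grip_width: 0.0443
```

```bash
for i in 1; do python3 -m pendant '[[0.5,0,0,0],[0,0,0,0]]';python3 -m pendant '[[0.5,0,0,0],[0,0,0,0]]';python3 -m pendant '[[0.5,0,0,0],[0,0,0,0]]'; done
```

```text
clock: 6.65
position: [0.5195, -0.2096, 0.1298]
tool_rot: [1.945, 1.569, -0.011]
force: [-2.2, 2.1, 13.6]
grip_width: 0.0441
clock: 6.9
position: [0.5195, -0.2096, 0.1293]
tool_rot: [1.954, 1.569, -0.003]
force: [-2.4, 1.4, 14.6]
grip_width: 0.0442
clock: 7.15
position: [0.5196, -0.2096, 0.1288]
tool_rot: [1.962, 1.569, 0.005]
force: [-2.2, 1.7, 15.8]
grip_width: 0.0446
```

```bash
python3 -m pendant '[[0.3,0,0,0],[0,0,0,0]]';python3 -m pendant '[[0.3,0,0,0],[0,0,0,0]]';python3 -m pendant '[[0.3,0,0,0],[0,0,0,0]]'
```

```text
clock: 7.4
position: [0.5196, -0.2096, 0.1287]
tool_rot: [2.011, 1.569, 0.054]
force: [-3.2, 2.7, 18.9]
grip_width: 0.0439
clock: 7.65
position: [0.5196, -0.2097, 0.1285]
tool_rot: [2.018, 1.569, 0.062]
force: [-4.8, 2.3, 20.8]
grip_width: 0.0442
clock: 7.9
position: [0.5196, -0.2097, 0.1283]
tool_rot: [2.058, 1.569, 0.102]
force: [-5.5, 3.8, 23.7]
grip_width: 0.0439
```

```bash
python3 -m pendant '[[-0.2,-0.4,0,0],[0,0,0,-4],[0,0,0,-4],[0,0,0,0]]'
```

```text
clock: 8.4
position: [0.5197, -0.2099, 0.1288]
tool_rot: [1.699, 1.568, -0.117]
force: [-2.2, 1.6, 23.3]
grip_width: 0.0439
```

```bash
python3 -m pendant '[[-0.25,0,0,-4],[-0.2,0,0,-4],[-0.2,0,0,-4],[0,0,0,0]]'; python3 -c "
from h import *
from workcell import bot
s=bot.observe();R=rot(s);print(R[:,1],s['moment'],R.T@s['force'],s['qpos'][6])"
```

```text
clock: 8.9
position: [0.5198, -0.21, 0.1294]
tool_rot: [1.433, 1.567, -0.174]
force: [-1.5, 2.0, 22.3]
grip_width: 0.0439
[ 0.99935648 -0.03571373  0.00334029] [0.23888101 0.33369387 0.06179561] [-22.330023    -1.49097394  -1.92699024] 0.6316434692028073
```

```bash
python3 -m pendant '[[-0.25,0,0,-5],[-0.25,0,0,-5],[-0.25,0,0,-5],[0,0,0,0]]'
```

```text
clock: 9.4
position: [0.5198, -0.21, 0.1302]
tool_rot: [1.173, 1.567, -0.171]
force: [-1.8, 1.4, 23.5]
grip_width: 0.0439
```

```bash
python3 -m pendant '[[-0.35,0,0,-5],[-0.3,0,0,-5],[-0.25,0,0,-5],[0,0,0,0]]'; python3 -c "
from h import *
from workcell import bot
s=bot.observe();R=rot(s);print(R[:,1],s['moment'],R.T@s['force'],s['qpos'][6])"
```

```text
clock: 9.9
position: [0.5198, -0.21, 0.1312]
tool_rot: [0.886, 1.567, -0.197]
force: [-1.4, 1.2, 22.8]
grip_width: 0.0438
[0.88322258 0.46894629 0.00269269] [0.27471587 0.31437371 0.08042078] [-22.76691053  -0.6504209   -1.69831774] 1.0388389704372019
```

```bash
python3 -m pendant '[[-0.3,0,0,-5],[-0.3,0,0,-5],[-0.25,0,0,-4],[0,0,0,0]]'; python3 -m pendant '[[-0.3,0,0,-5],[-0.3,0,0,-5],[-0.25,0,0,-4],[0,0,0,0]]'; python3 -c "
from h import *
from workcell import bot, grab_frame
s=bot.observe();R=rot(s);print(R[:,1],s['moment'],R.T@s['force'],s['qpos'])
f=grab_frame('wrist'); cv2.imwrite('pics/w4.png',f['img'][:,:,::-1])"
```

```text
clock: 10.4
position: [0.5198, -0.21, 0.1319]
tool_rot: [0.595, 1.568, -0.243]
force: [-0.9, 1.4, 20.7]
grip_width: 0.0442
clock: 10.9
position: [0.5198, -0.21, 0.1327]
tool_rot: [0.323, 1.568, -0.272]
force: [-2.1, 0.7, 20.4]
grip_width: 0.044
[0.56007431 0.82844173 0.00103041] [0.18321523 0.20967376 0.04312744] [-20.36979141  -0.60641739  -2.07360719] [ 0.1131048   0.55923982  0.23025799  1.87183652 -0.18327009  0.72758483
  1.42271936]
```

View pics/w4.png

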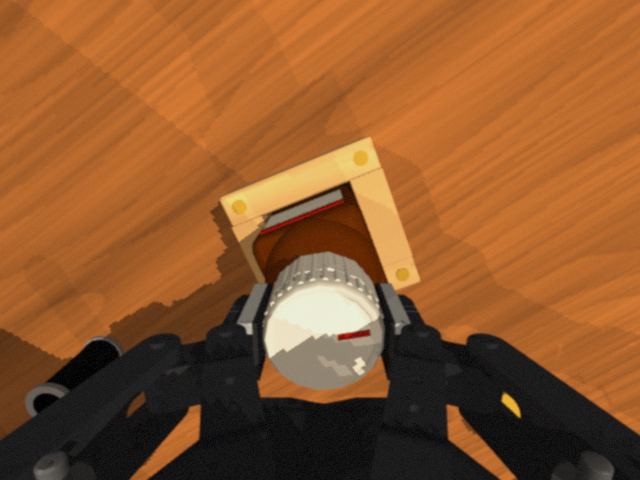

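The red mark is still at about (352,335) in the gripper frame, so the cap turned the full 78° with the tool. I'll lift straight up.

```bash
python3 -m pendant '[[-2,0,0,0],[-2,0,0,0],[-2,0,0,0],[0,0,0,0]]'; python3 -m pendant '[[-5,0,0,0],[-10,0,0,0],[-10,0,0,0],[-15,0,0,0],[-20,0,0,0],[0,0,0,0]]'; python3 -c "
from h import *
from workcell import bot, grab_frame
s=bot.observe();R=rot(s);print(R,s['moment'],s['force'],s['position'])
f=grab_frame('scene'); cv2.imwrite('pics/s5.png',f['img'][:,:,::-1])
f=grab_frame('wrist'); cv2.imwrite('pics/w5.png',f['img'][:,:,::-1])
print(1000*R.T@(np.array([.5175,.128,.16])-s['position']))"
```

```text
clock: 11.45
position: [0.5186, -0.2094, 0.1372]
tool_rot: [-0.177, 1.571, -0.773]
force: [1.7, -1.0, 1.2]
grip_width: 0.0437
clock: 12.2
position: [0.5194, -0.2097, 0.199]
tool_rot: [0.35, 1.568, -0.245]
force: [-0.1, 0.1, -0.8]
grip_width: 0.0442
[[ 2.69036754e-03  5.60783026e-01  8.27958429e-01]
 [-6.73532799e-04  8.27962254e-01 -5.60783428e-01]
 [-9.99996154e-01  9.51056375e-04  2.60522854e-03]] [ 0.01419333 -0.01752288  0.02611978] [-0.09565477  0.12495857 -0.84007744] [ 0.51935185 -0.20966553  0.19899812]
[  38.76556015  278.49873977 -190.99208438]
```

View pics/s5.png

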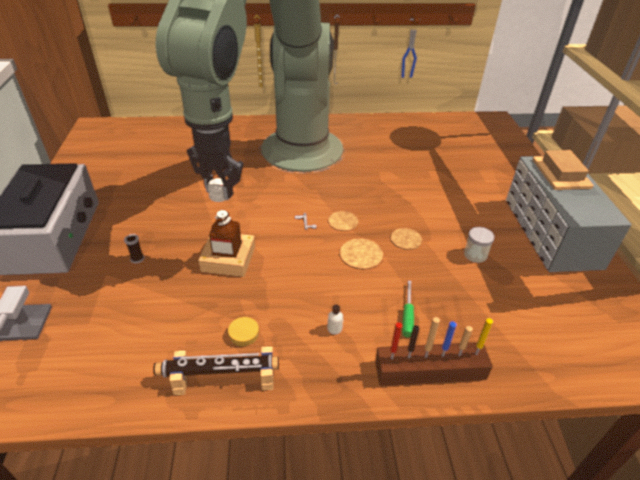

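View pics/w5.png

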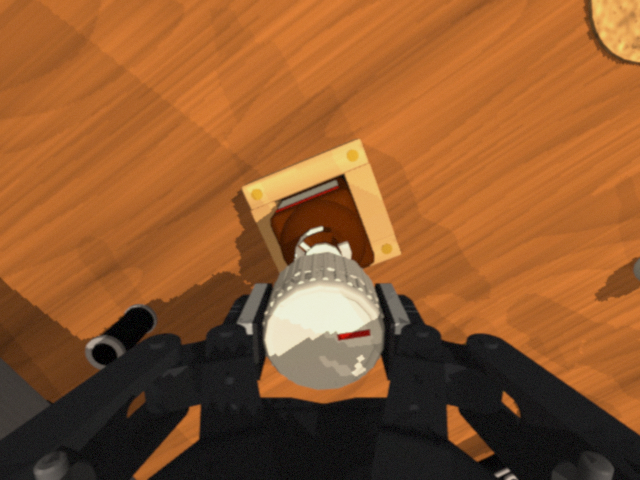

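The cap is off: the bare neck shows at about (222,217) in the scene view and the cap is in the gripper at about (217,188). Now over to the mat.

```bash
python3 -m pendant '[[0,34.8,-23.9,0],[0,34.8,-23.9,0],[0,34.8,-23.9,0],[0,34.8,-23.9,0],[0,34.8,-23.9,0],[0,34.8,-23.9,0],[0,34.8,-23.9,0],[0,34.8,-23.9,0],[0,0,0,0]]'; python3 -m pendant '[[40,0,0,0],[40,0,0,0],[40,0,0,0],[30,0,0,0],[0,0,0,0]]'; python3 -c "
from h import *
from workcell import bot, grab_frame
s=bot.observe();R=rot(s);print(R.round(3),s['force'],s['position'])
for n in ('scene','top'):
  f=grab_frame(n); b=(300,180) if n=='scene' else (220,200)
  cv2.imwrite('pics/%s6.png'%n,cv2.resize(f['img'][b[1]:b[1]+110,b[0]:b[0]+120],None,fx=5,fy=5,interpolation=cv2.INTER_CUBIC)[:,:,::-1])"
```

```text
clock: 13.42
position: [0.5157, 0.1316, 0.1963]
tool_rot: [-2.928, 1.569, 2.765]
force: [-0.0, -0.2, -0.1]
grip_width: 0.0445
clock: 14.05
position: [0.5151, 0.127, 0.0453]
tool_rot: [-2.116, 1.567, -2.712]
force: [0.3, -0.3, 0.5]
grip_width: 0.0444
[[-0.004  0.561  0.828]
 [-0.002  0.828 -0.561]
 [-1.    -0.004 -0.002]] [ 0.31308158 -0.33848677  0.473572  ] [0.51508586 0.12700673 0.0453427 ]
```

View pics/scene6.png

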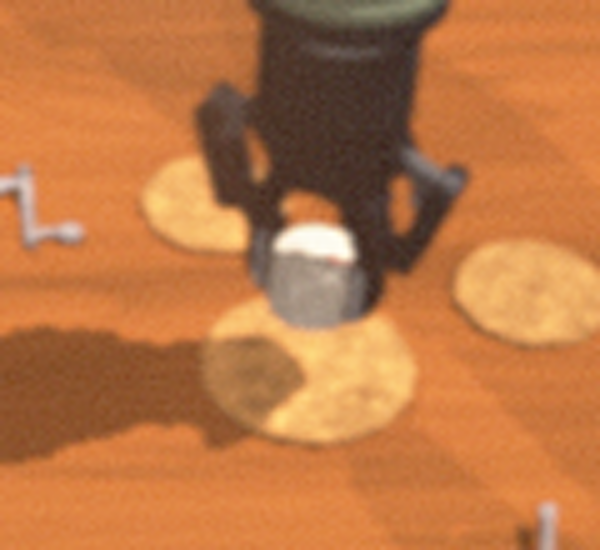

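View pics/top6.png

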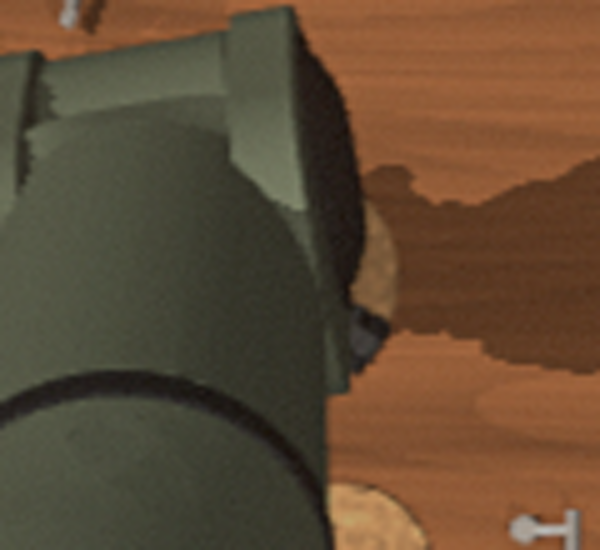

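```bash
python3 -m pendant '[[15,0,0,0],[10,0,0,0],[5,0,0,0],[0,0,0,0]]'; python3 -m pendant '[[1.5,0,0,0],[1.5,0,0,0],[1.5,0,0,0],[0,0,0,0]]';python3 -m pendant '[[1,0,0,0],[1,0,0,0],[0,0,0,0]]'
```

```text
clock: 14.65
position: [0.5162, 0.1282, 0.0168]
tool_rot: [-2.151, 1.57, -2.746]
force: [-0.2, 0.8, -0.9]
grip_width: 0.044
clock: 15.15
position: [0.5164, 0.1283, 0.0125]
tool_rot: [-1.985, 1.571, -2.58]
force: [0.0, -0.0, -0.4]
grip_width: 0.0441
clock: 15.52
position: [0.5164, 0.1283, 0.0105]
tool_rot: [-2.07, 1.571, -2.665]
force: [0.8, 0.3, -0.2]
grip_width: 0.0436
```

```bash
python3 -m pendant '[[0.7,0,0,0],[0,0,0,0]]'; python3 -m pendant '[[0.7,0,0,0],[0,0,0,0]]';python3 -m pendant '[[0.7,0,0,0],[0,0,0,0]]'
```

```text
clock: 15.78
position: [0.5164, 0.1283, 0.0099]
tool_rot: [-2.367, 1.571, -2.962]
force: [-0.2, -0.1, 0.5]
grip_width: 0.0442
clock: 16.02
position: [0.5164, 0.1284, 0.0092]
tool_rot: [-2.303, 1.571, -2.899]
force: [-0.3, -0.4, -0.4]
grip_width: 0.0442
clock: 16.27
position: [0.5164, 0.1283, 0.0085]
tool_rot: [-1.639, 1.571, -2.234]
force: [0.1, 0.2, 0.1]
grip_width: 0.0438
```

```bash
python3 -m pendant '[[0.6,0,0,0],[0,0,0,0]]'; python3 -m pendant '[[0.6,0,0,0],[0,0,0,0]]'; python3 -m pendant '[[0.6,0,0,0],[0,0,0,0]]'
```

```text
clock: 16.52
position: [0.5164, 0.1283, 0.0079]
tool_rot: [-2.247, 1.571, -2.843]
force: [0.4, 0.3, -0.3]
grip_width: 0.0436
clock: 16.77
position: [0.5164, 0.1283, 0.0073]
tool_rot: [-2.033, 1.571, -2.628]
force: [0.6, 0.2, 0.3]
grip_width: 0.0442
clock: 17.02
position: [0.5164, 0.1283, 0.0066]
tool_rot: [-1.933, 1.571, -2.528]
force: [-0.6, 0.3, -1.0]
grip_width: 0.0443
```

```bash
python3 -m pendant '[[0.5,0,0,0],[0,0,0,0]]'; python3 -m pendant '[[0.5,0,0,0],[0,0,0,0]]'; python3 -c "
from h import *
from workcell import bot, grab_frame
f=grab_frame('scene'); b=(300,180)
cv2.imwrite('pics/s7.png',cv2.resize(f['img'][b[1]:b[1]+110,b[0]:b[0]+120],None,fx=5,fy=5,interpolation=cv2.INTER_CUBIC)[:,:,::-1])"
```

```text
clock: 17.27
position: [0.5164, 0.1283, 0.0062]
tool_rot: [-1.919, 1.571, -2.514]
force: [0.9, 0.2, 0.0]
grip_width: 0.0441
clock: 17.52
position: [0.5165, 0.1284, 0.0058]
tool_rot: [1.201, 1.571, 0.605]
force: [-1.3, -0.0, 3.3]
grip_width: 0.0443
```

View pics/s7.png

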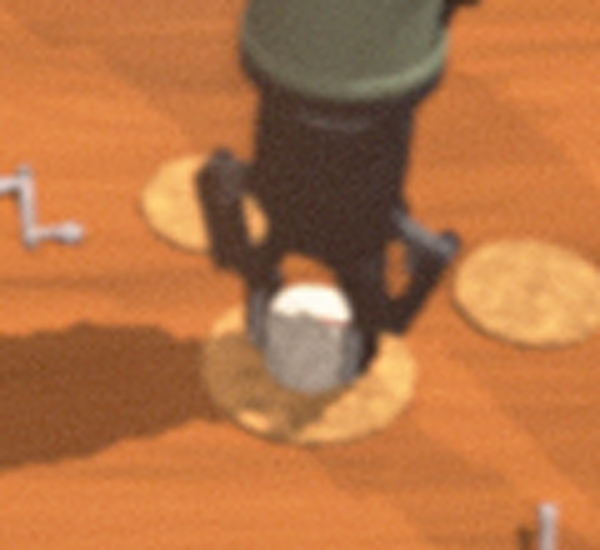

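```bash
python3 -m pendant '[[0,0,0,0],[0,0,0,0]]' - 20;  python3 -m pendant '[[0,0,0,0],[0,0,0,0],[0,0,0,0],[0,0,0,0],[0,0,0,0],[0,0,0,0]]' 1; python3 -m pendant '[[-2,0,0,0],[-5,0,0,0],[-10,0,0,0],[-20,0,0,0],[-40,0,0,0],[-40,0,0,0],[-40,0,0,0],[0,0,0,0]]'; python3 -c "
from h import *
from workcell import bot, grab_frame
f=grab_frame('scene')
cv2.imwrite('pics/s8.png',f['img'][:,:,::-1])
f=grab_frame('wrist')
cv2.imwrite('pics/w8.png',f['img'][:,:,::-1]);pickle.dump(f,open('pics/w8.pkl','wb'))"
```

```text
clock: 17.82
position: [0.5165, 0.1284, 0.0058]
tool_rot: [0.825, 1.571, 0.229]
force: [-1.8, 0.3, 5.3]
grip_width: 0.0437
clock: 18.58
position: [0.5164, 0.1284, 0.0057]
tool_rot: [0.648, 1.571, 0.053]
force: [-0.9, -0.8, -1.0]
grip_width: 0.0849
clock: 19.58
position: [0.5178, 0.1287, 0.1659]
tool_rot: [0.991, 1.566, 0.395]
force: [0.4, 1.4, -0.4]
grip_width: 0.0854
```

View pics/s8.png

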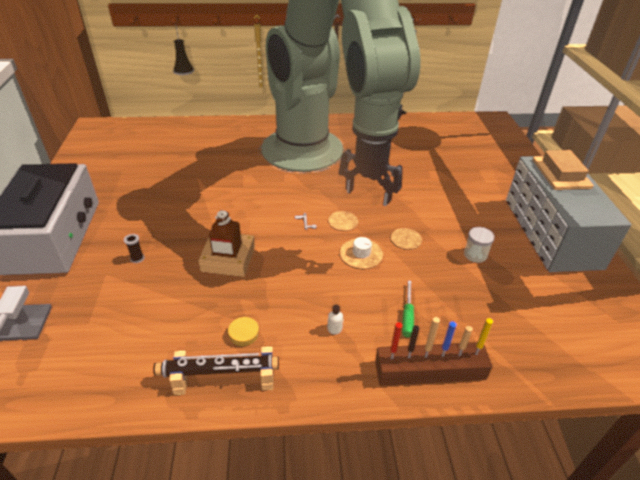

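View pics/w8.png

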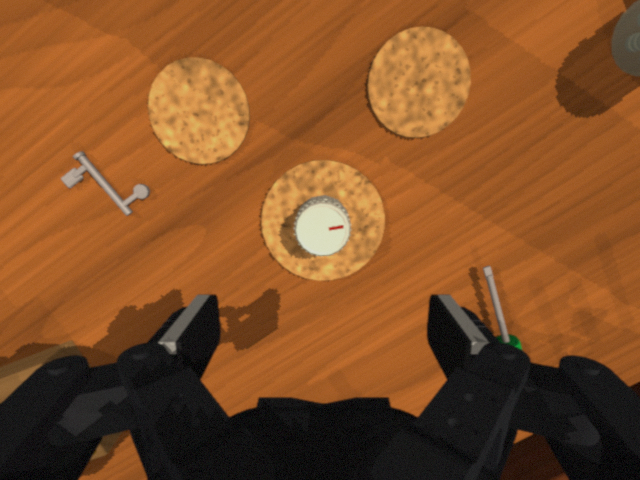

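The cap stands upright in the middle of the mat, at about (322,229) in the wrist view, with the mat centred at (323,220). The bottle and the other objects have not moved, so I'm handing the job in.

```bash
python3 -c "
from workcell import job_done,bot
job_done(); print(bot.observe()['clock'])"
```

```text
the job is handed in; nothing more can be done
the job is handed in; nothing more can be done
```

The solvent bottle is open, and its cap is standing upright in the middle of the large cork mat. I handed the job in at about 20 s of the 56 s allowed.

- **Opening:** I gripped the cap at 90 N and pushed it down slowly until it stood hard on its thread. I then turned it 78° anticlockwise, letting it rise with the thread. At each reading during the turn the push was between 20 and 24 N, the total force stayed below about 25 N, and the cap's red mark showed no slip in the jaws.
- **Setting down:** I lifted the cap straight off and lowered it onto the mat until I felt about 3–5 N of contact. Then I opened the jaws and pulled back about 160 mm above it.
- **Last checks:** The final scene and wrist pictures show the cap upright and wholly on the mat, close to its centre, and the bottle with a bare neck. The other objects look unmoved by eye, and the gripper is touching nothing.
- **Disagreements:** The top and scene cameras differed by about 5 mm in x for both the cap and the mat. I used the wrist camera to settle the cap's position and a middle value for the mat. Contact with the mat came about 1–3 mm lower than I had estimated, so I felt for it by force.

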